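# Seat the check cartridge in the reader

### The arm

A 6-joint arm with a two-finger parallel gripper is mounted at the origin on the work surface. World frame = base frame: x ahead of the robot, y to its left, z up, the work surface at z = 0. Lengths are in m, angles in rad, forces in N, time in s.
With the tool pointing down it reaches from about 0.275 to 1 m from the base axis. Payload 8.4 kg.
Tool frame: the origin (TCP) lies at the very end of the fingers, on their centre line; the grasp point (between the pads) lies 19 mm behind it; z points along the fingers, x is the direction in which the jaws open and shut, and the axes are right-handed (so a half turn about z gives the same grasp; the last joint's range is limited). The gripper opens to 85 mm and grips with 20 to 120 N. Pads are 22 mm wide; open, the fingers measure 114 mm over their backs; the gripper's body (76 mm by 85 mm) begins 54 mm behind the grasp point. The pads swing forward as they close: fully open they stand 13 mm farther back than shut.
Start: joints at [-1.123, 0.353, 1.633, -0, 1.155, -0.002], TCP at [0.272, -0.563, 0.231] pointing down, gripper open.
Joint ranges: [-2.63, 2.63], [-0.92, 2.1], [0.06, 2.66], [-1.3, 4.44], [0, 2.69], [-3.02, 3.02]. Speed limits (rad/s): [2.22, 2.22, 2.79, 3.14, 3.14, 3.14].

### API

Orientations are given as a rotation vector (axis times angle).
In Python, from bench import env, cams gives the robot as it stands. The module is installed in compiled form; this text tells all that it offers.
- The arm moves only by the tool arm_command, never from a script. Its argument "steps" is a list of rows, each a list of 3 entries, a list of its own where there are three numbers: the gripper's target within -1 to 1 (fully open at 1, half-way at 0, shut at -1), then the shift along the tool's x, y, z scaled (see below), then the turn about the tool's z scaled (see below). In form: [[grip, [x, y, z], roll], ...]. A call has 1 to 10 rows; each row is the pose to reach, as a shift and turn from the pose commanded when the call began, along the tool's axes at that moment; what a row does not reach only later rows make up. The controller multiplies each number of a shift by 0.2 m and each number of a turn by pi/4 rad. A row lasts 1/8 s, in which the tool goes at most 62.5 mm and 10.7 degrees, less where a joint would pass 70% of its speed; a pose out of reach is approached as far as the arm can. A call with a number of a shift or a turn outside -1 to 1 is refused whole. A call with a gripper value outside its range is refused whole. The fingers move at their own pace and stop on an object; the grip force is fixed at half the most. Time passes only in rows, so rows that repeat a pose let the fingers close. It gives the time, the measured TCP pose, the force and the opening at its end, in the units of the state.
- env.observe(): the state, without advancing time (a new reading comes with each control period).
- cams.get_image(name): name is "scene" or "top"; returns the picture (480x640x3 uint8, red, green, blue); there is no depth.
- cams.camera_info(name): a dict with "mtx" (3x3 intrinsics, pixels), "T" (4x4, takes a point from camera to world coordinates). Camera axes: x right, y up, looking along -z (the intrinsics and any distortion apply to the point x, -y, -z); pixel columns grow to the right and rows downward; lengths in m; the calibration is good to about 2 mm. A picture is of the moment at which its call begins. camera_info takes no time and is no camera call.
- env.close_job(): hands the job in, once; it reports no verdict.
The state is a dict: "clock": time; "q": joint angles; "qd": joint speeds; "effort": joint torques, N m; "tool_pos": TCP position; "ee_rot": TCP orientation; "force": force on the tool from outside, world axes, zero at the start; "wrist_torque": the same for the moment, N m; "gripper_width": opening from 0.0 (shut) to 1.0 (fully open).
Only numpy, scipy, OpenCV 4.12 (cv2) and the standard library are available. Lean on these libraries where they do the work, as an engineer would, in place of code of your own. Each camera call takes 0.05 s, during which the arm holds its last target.

### The job

Slide the tall check cartridge with the thick top rim straight up out of its slot in the rack, leaving the two shorter blanks standing in theirs, and lower it into the slot of the reader. Slide it along that slot until the notch in its lower edge drops over the locating pin hidden inside, then press it fully down on the sprung contact bar. Finish still holding the cartridge upright and pressed fully down: do not let go or ease off.

Things in the scene. Friction and masses are not known exactly. Their poses are not given: they have to be found in the camera images.
- card_center (a point): Check cartridge: upright grey plastic plate, 6 mm thick (its x), 90 mm wide (y), 105 mm tall (z up), about 0.12 kg, in one of the rack's slots; alike from both faces. Its top 15 mm is a rim 10 mm thick over the whole width: grip it there, across the thickness. This point is its centre, half-way up, 45 mm below the middle of the rim.
- blank_a_center (a point): A blank: plain grey plate 6 x 90 x 70 mm (thickness x, width y, height z), no rim, standing in another rack slot. This point is its centre.
- blank_b_center (a point): The second blank, same as the first, in the remaining rack slot. This point is its centre.
- rack_mid (a point): Fixed white rack, 160 (x) x 114 (y) mm, 50 mm tall, with three upright slots running along its y, at x = -50, 0 and +50 mm, each 8 mm wide, that guide the plates' two side edges. This point is the middle of its floor, on which the plates stand, 12 mm above the table.
- slot_mid (a point): Fixed white reader, 150 (x) x 180 (y) mm, deck 55 mm above the table, with a slot open at the top, 10 mm wide (x) and 130 mm long (y), its mouth flared to 22 mm over the top 12 mm. A console on its +x side, 37 to 73 mm from the slot's centre line, rises to 75 mm above the table. This point is the middle of the slot's mouth at deck height.
- contact_bar (a joint): Sprung brass bar along the slot's floor, under the whole cartridge: 0 is up (its top 35 mm below the deck), 0.006 (m) is pressed fully down to its stop. It takes about 4 N to start and 9 N to reach the stop, and pushes the cartridge back up when eased.
- card_notch (a point): The middle of the cartridge's lower edge, 52.5 mm below its centre. Here is its notch, 12 mm wide (along y), 18 mm deep (upward), open through the thickness, that fits over the pin in the reader.
- pin_zone (a point): Middle of the slot, 25 mm below the deck, at the height of the tip of the fixed pin inside: steel, upright, 6 mm thick, domed tip. The pin stands somewhere up to 15 mm either way along the slot (y) from here; where is found by feel. The cartridge's lower edge rests at this height while on the pin; with the notch over the pin it drops 10 mm onto the contact bar.

How it is judged:
On the way, in this order (a step that is already met when the one before it is completed fails the run):
1. the cartridge is lifted clear of the rack, held by the gripper (z of card_center in the frame of rack_mid above 0.1 m and contact force between the fingers and card above 1 N), for 0.1 s.
2. the cartridge's notch has dropped over the pin in the reader's slot (z of card_center in the frame of slot_mid below 0.0205 m and x of card_center in the frame of slot_mid between -0.008 and 0.008 m and y of card_center in the frame of slot_mid between -0.022 and 0.022 m and angle between card_center's own z axis and vertical below 0.1 rad), for 0.1 s.
At the end, for the whole second after the job is handed in: The cartridge stands upright (within 0.1 rad) in the reader's slot with its notch over the pin, its centre no more than 14.5 mm above the slot's mouth, the contact bar pressed down by more than 4.2 of its 6 mm, at rest, with the gripper still on it (more than 3 N) throughout the last second (z of card_center in the frame of slot_mid below 0.0145 m and x of card_center in the frame of slot_mid between -0.008 and 0.008 m and y of card_center in the frame of slot_mid between -0.022 and 0.022 m and angle between card_center's own z axis and vertical below 0.1 rad and value of joint contact_bar above 0.0042 m and contact force between the fingers and card above 3 N and linear speed of card below 0.02 m/s); the arm keeps its last pose, push and grip.
It fails at once if a blank is lifted or dragged from its place in the rack by more than 20 mm (distance of any of blank_a_center, blank_b_center from where it was at the start of the episode above 0.02 m).
It also fails if it takes over 58 s, if anything falls off the work surface, if the arm or the gripper's body presses on something with over 40 N, if the wrist force passes 120 N, or if a joint passes its speed limit or range.

## Working session

There is one attempt and no reset: what is moved stays moved. The work goes in short steps, Python scripts to look and compute and a tool call to move; the robot and the scene stay as the last step left them, time stands still between calls to the robot, and variables do not carry over. Pictures are saved under pics/ and viewed, and the job is handed in when it is done.

Besides the shell and the picture viewer there is one more tool, called after ">>>" as a command line: name --argument value ..., lists and objects as JSON in quotes. arm_command: Moves the arm, as the interface text tells. Shifts and turns lie within -1 to 1; 1 stands for 0.2 m of shift or pi/4 rad of turn. Its arguments: {"type":"object","properties":{"steps":{"type":"array"}},"required":["steps"]}

```bash
mkdir -p pics; python3 - <<'E'
from bench import env,cams
import cv2,numpy as np
np.set_printoptions(precision=4,suppress=True)
for n in("scene","top"):
    cv2.imwrite(f"pics/{n}0.png",cams.get_image(n)[:,:,::-1])
    c=cams.camera_info(n);print(n,c)
print(env.observe())
E
```

```text
scene {'mtx': array([[551.0379,   0.    , 318.8645],
       [  0.    , 551.0379, 243.935 ],
       [  0.    ,   0.    ,   1.    ]]), 'T': array([[-0.5228, -0.7207,  0.4553,  0.8823],
       [ 0.8524, -0.4352,  0.2899,  0.2246],
       [-0.0108,  0.5397,  0.8418,  0.7159],
       [ 0.    ,  0.    ,  0.    ,  1.    ]])}
top {'mtx': array([[483.7492,   0.    , 321.4009],
       [  0.    , 483.7492, 238.4709],
       [  0.    ,   0.    ,   1.    ]]), 'T': array([[-0.0229,  0.9995, -0.0206,  0.5182],
       [-0.9997, -0.023 , -0.0081, -0.0077],
       [-0.0086,  0.0204,  0.9998,  0.85  ],
       [ 0.    ,  0.    ,  0.    ,  1.    ]])}
{'clock': 0.1, 'q': array([-1.1234,  0.3536,  1.6341,  0.    ,  1.1552, -0.0024]), 'qd': array([ 0.0008, -0.0028, -0.0019, -0.0008, -0.0027, -0.0015]), 'effort': array([  0.002 , -60.6355, -34.282 ,   0.0001,   0.004 ,   0.    ]), 'tool_pos': array([ 0.2716, -0.5624,  0.2306]), 'ee_rot': array([-2.6603,  1.6697,  0.0017]), 'force': array([-0.6664, -0.2282, -0.3166]), 'wrist_torque': array([ 0.0696, -0.0088,  0.0075]), 'gripper_width': 0.9967368447087618}
```

View pics/scene0.png

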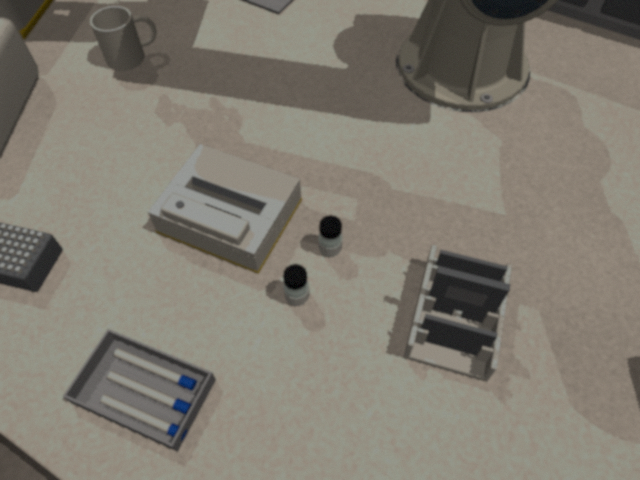

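View pics/top0.png

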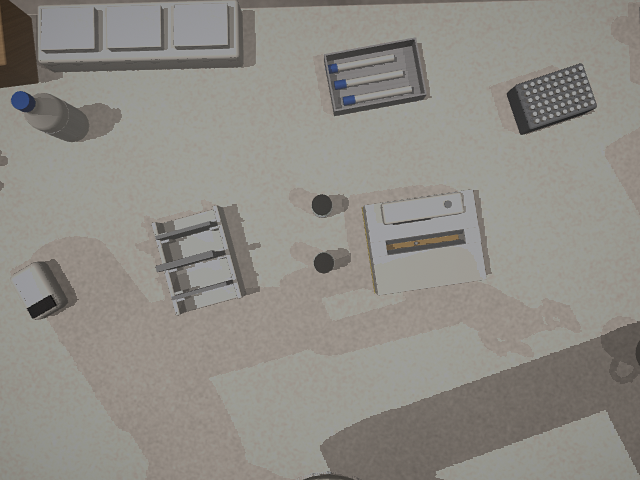

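```bash
python3 - <<'E'
import cv2
a=cv2.imread("pics/top0.png");b=cv2.imread("pics/scene0.png")
r=lambda i,x,y,w,h,s,n:cv2.imwrite(n,cv2.resize(i[y:y+h,x:x+w],None,fx=s,fy=s,interpolation=cv2.INTER_CUBIC))
r(a,140,195,130,130,6 if 0 else 4.6,"pics/c1.png")
r(a,355,180,140,120,5,"pics/c2.png")
r(b,400,240,120,140,4.2,"pics/c3.png")
r(b,140,140,170,135,4.4,"pics/c4.png")
E
```

```text
(no output)
```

View pics/c1.png

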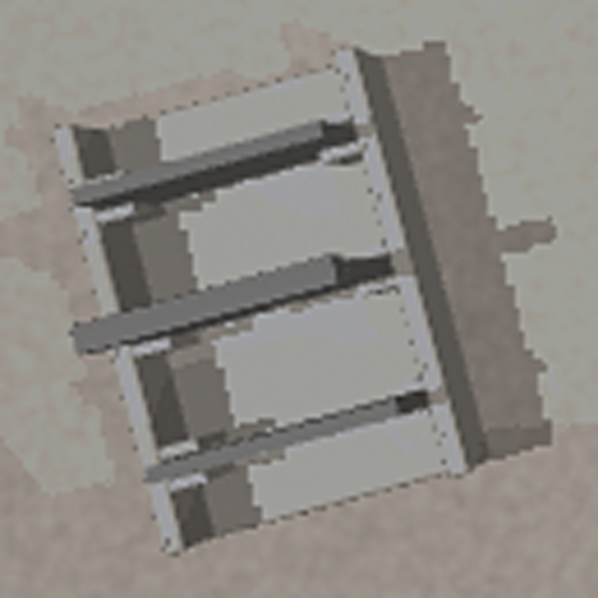

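View pics/c2.png

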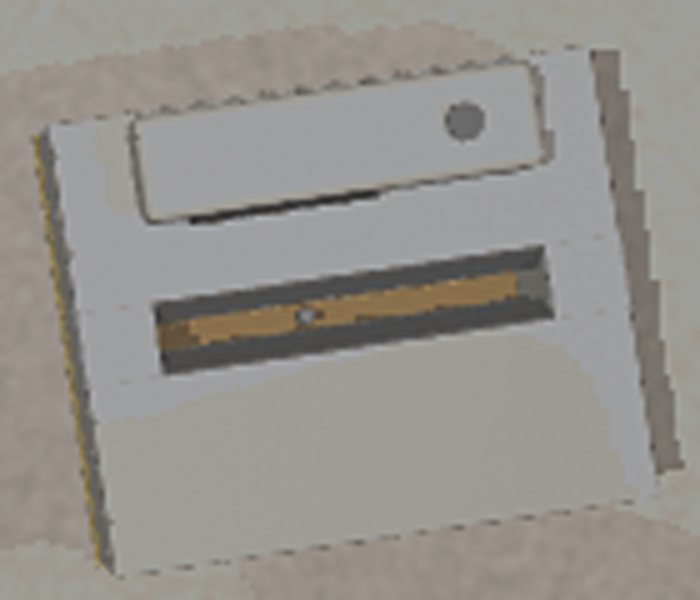

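View pics/c3.png

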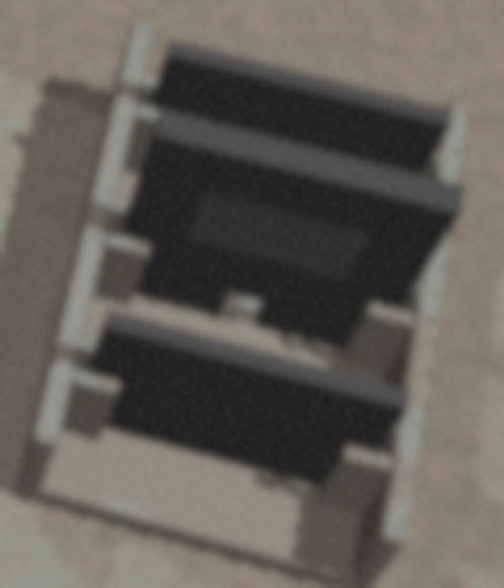

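View pics/c4.png

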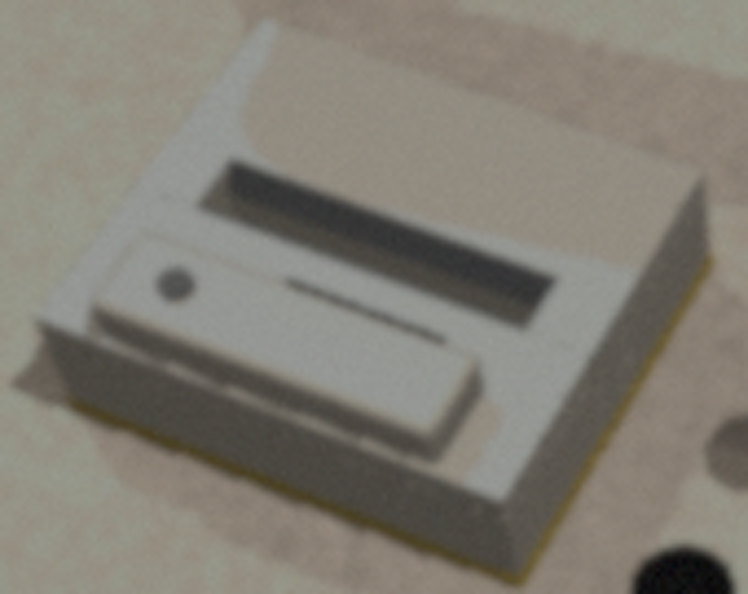

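```bash
cat > h.py <<'E'
from bench import env,cams
import cv2,numpy as np
np.set_printoptions(precision=4,suppress=True)
def ray(cam,uv,z):
    c=cams.camera_info(cam);K=c["mtx"];T=c["T"]
    d=np.array([(uv[0]-K[0,2])/K[0,0],-(uv[1]-K[1,2])/K[1,1],-1.]);d=T[:3,:3]@d
    o=T[:3,3];return o+d*(z-o[2])/d[2]
def crop(pts,off,s,z,cam="top"):
    return np.array([ray(cam,(p[0]/s+off[0]+.5/s-.5,p[1]/s+off[1]+.5/s-.5),z) for p in pts])
def rep(n,P):
    m=P.mean(0);e=[np.linalg.norm(P[(i+1)%4]-P[i])*1e3 for i in range(4)]
    a=[np.degrees(np.arctan2(*(P[(i+1)%4]-P[i])[[1,0]])) for i in range(4)]
    print(n,m,"edges",np.array(e),"ang",np.array(a))
E
python3 - <<'E'
from h import *
rep("rim",crop([(73,323),(333,255),(343,282),(80,354)],(140,195),4.6,.117))
rep("rack",crop([(57,128),(345,48),(463,475),(168,553)],(140,195),4.6,.05))
o=(355,180)
rep("deck",crop([(50,125),(590,48),(655,492),(118,575)],o,5,.055))
rep("slot",crop([(155,303),(543,246),(553,318),(163,374)],o,5,.055))
print("pin",crop([(308,315)],o,5,.030))
# scene
rep("rimS",crop([(172,112),(462,188),(455,212),(158,135)],(400,240),4.2,.117,"scene"))
rep("deckS",crop([(268,18),(705,180),(503,500),(38,322)],(140,140),4.4,.055,"scene"))
rep("slotS",crop([(235,160),(555,278),(525,326),(200,208)],(140,140),4.4,.055,"scene"))
E
```

```text
rim [0.5046 0.2065 0.117 ] edges [88.7673  9.5114 90.0325 10.4944] ang [ -76.6657 -160.7113  103.9903   11.8458]
rack [0.504  0.2077 0.05  ] edges [107.9367 159.6064 109.7164 158.3075] ang [ -75.8122 -165.62    103.5074   13.7402]
deck [ 0.5257 -0.1714  0.055 ] edges [179.1174 147.0604 177.7303 149.3271] ang [ -83.2208 -173.3796   97.509     7.1605]
slot [ 0.5255 -0.1715  0.055 ] edges [128.5627  23.8272 129.0811  23.442 ] ang [ -82.9532 -173.7625   96.87      4.9582]
pin [[ 0.5245 -0.1613  0.03  ]]
rimS [0.5021 0.2083 0.117 ] edges [85.6138  8.6299 87.1325  9.3754] ang [103.6758   7.6188 -76.0126 178.6666]
deckS [ 0.5238 -0.1696  0.055 ] edges [179.8992 145.1952 176.7855 150.5583] ang [  95.8904    6.0767  -82.3854 -172.7144]
slotS [ 0.5225 -0.1711  0.055 ] edges [127.2349  22.     127.1206  23.4902] ang [  96.9719    7.2376  -82.3567 -172.4791]
```

```bash
cat >> h.py <<'E'
from scipy.spatial.transform import Rotation as R
def plan(tgt,head):
    s=env.observe();Rm=R.from_rotvec(s["ee_rot"]).as_matrix();p=s["tool_pos"]
    h=np.degrees(np.arctan2(Rm[1,0],Rm[0,0]))
    d=Rm.T@(np.array(tgt)-p)
    print("t",round(s["clock"],2),"pos",p,"head",round(h,2),"zaxis",Rm[:,2],"F",s["force"],"T",s["wrist_torque"],"w",round(s["gripper_width"],4))
    print("shift scaled",d/0.2,"roll scaled",-((head-h+180)%360-180)/45)
    return d
E
python3 - <<'E'
from h import *
plan((.504,.2072,.231),14)
E
```

```text
t 0.1 pos [ 0.2716 -0.5624  0.2306] head -64.23 zaxis [-0.0005  0.0012 -1.    ] F [-0.6664 -0.2282 -0.3166] T [ 0.0696 -0.0088  0.0075] w 0.9967
shift scaled [-2.9601 -2.7197  0.002 ] roll scaled -1.7384160195803438
```

>>> arm_command --steps '[[1,[-1,-0.92,0],-0.8],[1,[-1,-0.92,0],-0.8],[1,[-1,-0.92,0],-0.8],[1,[-1,-0.92,0],-0.8],[1,[-1,-0.92,0],-0.8],[1,[-1,-0.92,0],-0.8]]'

```text
clock: 0.85
tool_pos: [0.3507, -0.3014, 0.2313]
ee_rot: [-3.048, 0.762, 0.0]
force: [0.2, -0.2, 0.3]
gripper_width: 0.999
```

```bash
python3 - <<'E'
from h import *
plan((.504,.2072,.231),14)
E
```

```text
t 0.85 pos [ 0.3507 -0.3014  0.2313] head -28.09 zaxis [-0.0001  0.0002 -1.    ] F [ 0.1659 -0.1513  0.2614] T [-0.0444  0.0411  0.0312] w 0.999
shift scaled [-0.521  -2.6043  0.0018] roll scaled -0.9352788025319044
```

>>> arm_command --steps '[[1,[-0.2,-1,0],-0.93],[1,[-0.2,-1,0],-0.93],[1,[-0.2,-1,0],-0.93],[1,[-0.2,-1,0],-0.93],[1,[-0.2,-1,0],-0.93]]'

```text
clock: 1.48
tool_pos: [0.4103, -0.1075, 0.2312]
ee_rot: [3.119, 0.374, -0.0]
force: [-1.2, -0.1, 0.2]
gripper_width: 0.999
```

```bash
python3 - <<'E'
from h import *
plan((.504,.2072,.231),14)
E
```

```text
t 1.48 pos [ 0.4103 -0.1075  0.2312] head 13.69 zaxis [-0.     -0.0003 -1.    ] F [-1.1569 -0.0706  0.2499] T [-0.0039 -0.0581  0.078 ] w 0.9988
shift scaled [ 0.8274 -1.4179  0.0007] roll scaled -0.006898821012888827
```

>>> arm_command --steps '[[1,[0.58,-1,0],0],[1,[0.58,-1,0],0],[1,[0.58,-1,0],0],[1,[0.58,-1,0],0],[1,[0.58,-1,0],0]]'

```text
clock: 2.1
tool_pos: [0.4769, 0.1149, 0.231]
ee_rot: [-3.12, -0.369, -0.0]
force: [0.4, -0.9, -0.5]
gripper_width: 0.997
```

```bash
python3 - <<'E'
from h import *
plan((.504,.2072,.231),14)
E
```

```text
t 2.1 pos [0.4769 0.1149 0.231 ] head 13.5 zaxis [ 0.0002  0.     -1.    ] F [ 0.4053 -0.9212 -0.5111] T [ 0.0252 -0.0028  0.0274] w 0.997
shift scaled [ 0.2397 -0.4172  0.0002] roll scaled -0.011075769165787126
```

>>> arm_command --steps '[[0,[0.24,-0.417,0],-0.011],[0,[0.24,-0.417,0],-0.011],[0,[0.24,-0.417,0.2],-0.011],[0,[0.24,-0.417,0.4],-0.011],[0,[0.24,-0.417,0.4],-0.011],[0,[0.24,-0.417,0.4],-0.011]]'

```text
clock: 2.85
tool_pos: [0.5036, 0.2054, 0.1524]
ee_rot: [-3.118, -0.382, -0.001]
force: [-0.5, -0.1, -0.1]
gripper_width: 0.504
```

```bash
python3 - <<'E'
from h import *
plan((.504,.2072,.0905),14)
a=cams.get_image("scene")[:,:,::-1];cv2.imwrite("pics/s1.png",cv2.resize(a[100:400,340:600],None,fx=2,fy=2,interpolation=2))
a=cams.get_image("top")[:,:,::-1];cv2.imwrite("pics/t1.png",cv2.resize(a[150:350,100:300],None,fx=3,fy=3,interpolation=2))
E
```

```text
t 2.85 pos [0.5036 0.2054 0.1524] head 13.97 zaxis [ 0.0009  0.0001 -1.    ] F [-0.4961 -0.1252 -0.1364] T [0.0362 0.0202 0.0119] w 0.5045
shift scaled [ 0.0041 -0.0082  0.3096] roll scaled -0.0007752371910681985
```

View pics/s1.png

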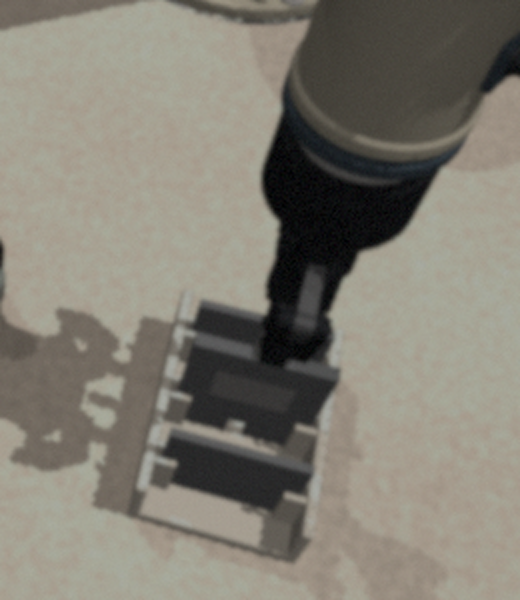

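View pics/t1.png

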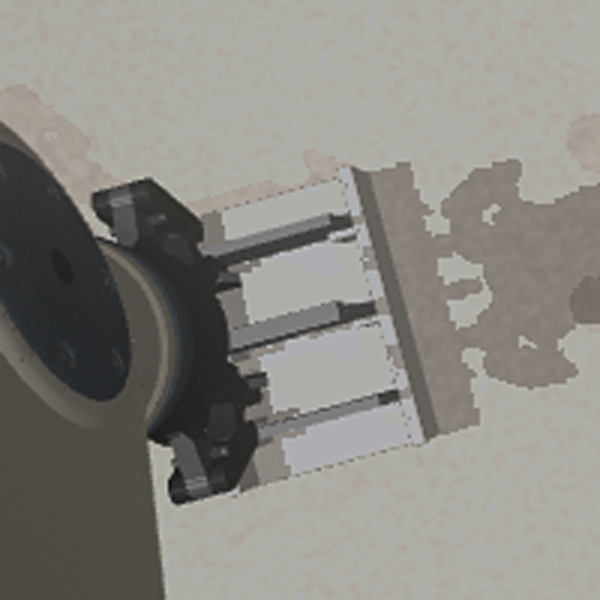

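The gripper straddles the middle (tall) plate. In the scene crop its tips are around (300,350), over the rim. The neighbouring plates are clear. I'll descend now.

>>> arm_command --steps '[[0,[0.004,-0.008,0.12],0],[0,[0.004,-0.008,0.22],0],[0,[0.004,-0.008,0.305],0],[0,[0.004,-0.008,0.305],0],[0,[0.004,-0.008,0.305],0]]'

```text
clock: 3.58
tool_pos: [0.5034, 0.2084, 0.0911]
ee_rot: [-3.118, -0.386, -0.002]
force: [0.7, 0.2, 0.5]
gripper_width: 0.504
```

```bash
python3 - <<'E'
from h import *
plan((.504,.2072,.0905),14)
a=cams.get_image("scene")[:,:,::-1];cv2.imwrite("pics/s2.png",cv2.resize(a[200:400,400:560],None,fx=3,fy=3,interpolation=2))
E
```

```text
t 3.58 pos [0.5034 0.2084 0.0911] head 14.11 zaxis [ 0.001   0.0004 -1.    ] F [0.7474 0.1879 0.4641] T [ 0.0283  0.041  -0.0481] w 0.5043
shift scaled [0.0012 0.0065 0.0029] roll scaled 0.0025517618122989916
```

View pics/s2.png

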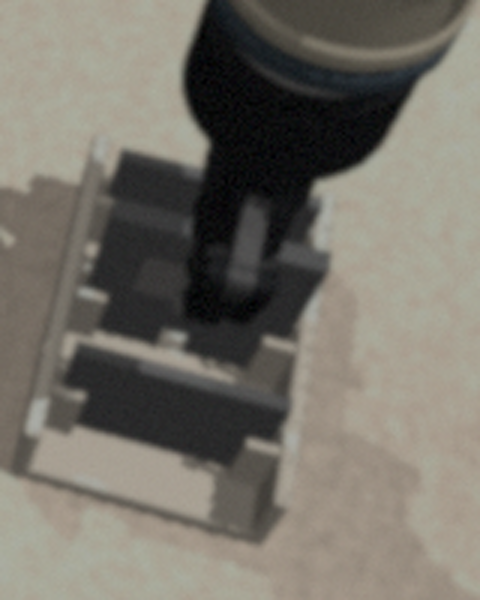

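>>> arm_command --steps '[[-1,[0,0,0],0],[-1,[0,0,0],0],[-1,[0,0,0],0],[-1,[0,0,0],0],[-1,[0,0,0],0],[-1,[0,0,0],0],[-1,[0,0,0],0]]'

```text
clock: 4.5
tool_pos: [0.5033, 0.2084, 0.0909]
ee_rot: [-3.118, -0.386, -0.002]
force: [0.1, -0.1, 6.2]
gripper_width: 0.103
```

```bash
python3 - <<'E'
from h import *
plan((.504,.2072,.21),14)
E
```

```text
t 4.5 pos [0.5033 0.2084 0.0909] head 14.12 zaxis [ 0.0009  0.0004 -1.    ] F [ 0.1048 -0.1091  6.219 ] T [-0.1104  0.1169  0.0274] w 0.103
shift scaled [ 0.0025  0.0065 -0.5955] roll scaled 0.0026094684695604224
```

>>> arm_command --steps '[[-1,[0,0,-0.06],0],[-1,[0,0,-0.14],0],[-1,[0,0,-0.22],0],[-1,[0,0,-0.32],0],[-1,[0,0,-0.45],0],[-1,[0,0,-0.6],0],[-1,[0,0,-0.6],0],[-1,[0,0,-0.6],0]]'

```text
clock: 5.5
tool_pos: [0.5024, 0.208, 0.21]
ee_rot: [3.118, 0.386, -0.001]
force: [-0.2, 0.2, -1.6]
gripper_width: 0.103
```

```bash
python3 - <<'E'
from h import *
c,s=np.cos(np.radians(6.9)),np.sin(np.radians(6.9))
pin=np.array([.5252,-.171,.21])+np.array([-s,c,0])*.010
print(pin)
plan(pin,6.9)
a=cams.get_image("scene")[:,:,::-1];cv2.imwrite("pics/s3.png",a)
a=cams.get_image("top")[:,:,::-1];cv2.imwrite("pics/t3.png",a)
E
```

```text
[ 0.524  -0.1611  0.21  ]
t 5.5 pos [0.5024 0.208  0.21  ] head 14.11 zaxis [-0.0003 -0.0001 -1.    ] F [-0.229   0.2094 -1.5712] T [ 0.0079  0.0058 -0.0328] w 0.103
shift scaled [-0.3455  1.8161  0.0002] roll scaled 0.1603217424782732
```

View pics/s3.png

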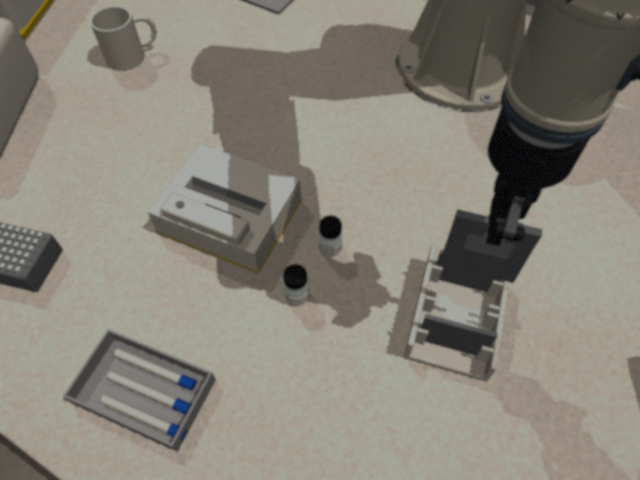

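View pics/t3.png

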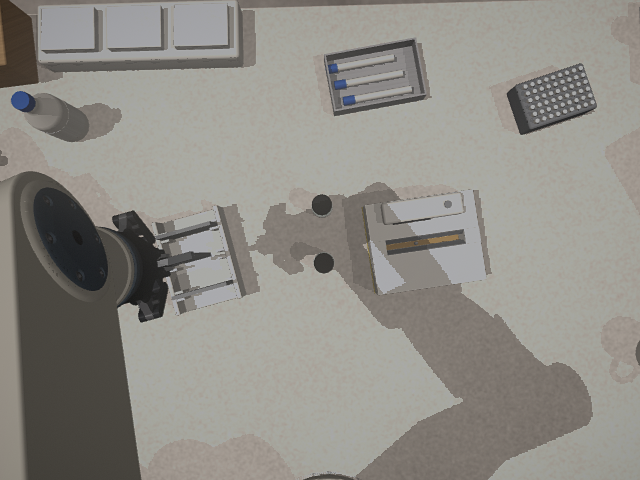

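```bash
python3 - <<'E'
import cv2
r=lambda i,x,y,w,h,s,n:cv2.imwrite(n,cv2.resize(cv2.convertScaleAbs(cv2.imread(i)[y:y+h,x:x+w],alpha=1.6),None,fx=s,fy=s,interpolation=cv2.INTER_CUBIC))
r("pics/s3.png",430,200,120,100,6,"pics/c5.png")
r("pics/t3.png",140,200,100,100,6,"pics/c6.png")
E
```

```text
(no output)
```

View pics/c5.png

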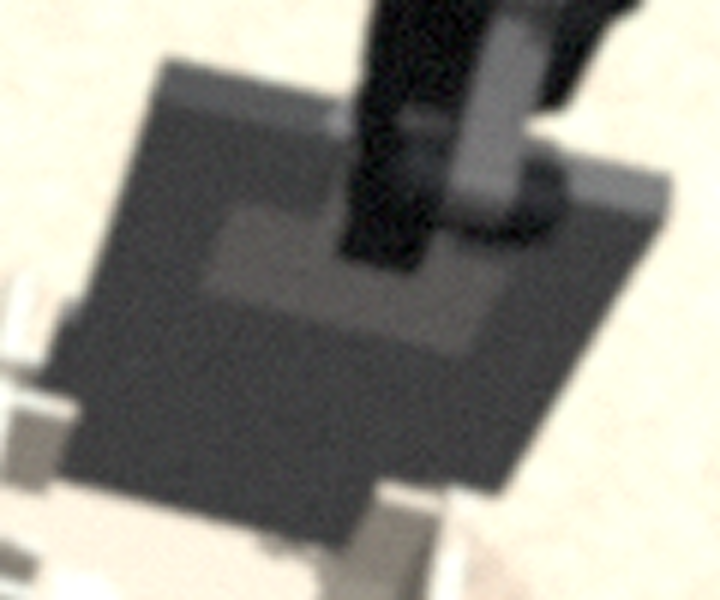

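View pics/c6.png

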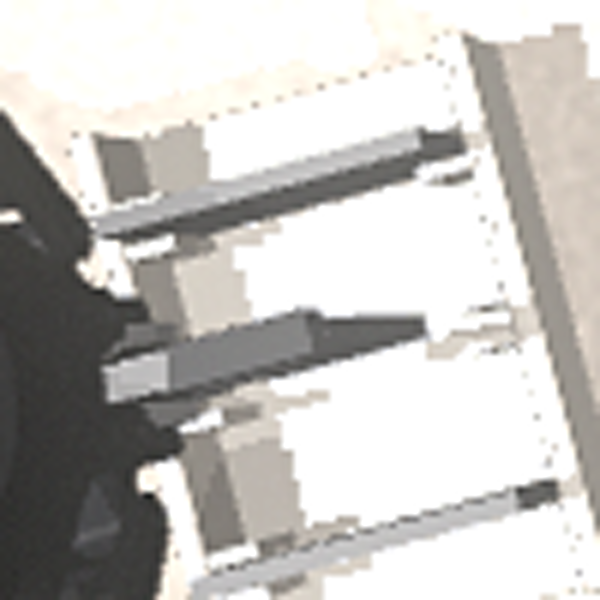

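```bash
python3 - <<'E'
from h import *
P=crop([(168,58),(672,178),(662,217),(158,100)],(430,200),6,.236,"scene");rep("rim",P);print(P)
p=np.array([.5024,.208]);a=np.radians(14.1);y=np.array([-np.sin(a),np.cos(a)]);x=np.array([np.cos(a),np.sin(a)])
print("rel x,y",(P[:,:2]-p)@x,(P[:,:2]-p)@y)
Q=crop([(305,310),(318,357)],(140,200),6,.236);print(Q,(Q[:,:2]-p)@x,(Q[:,:2]-p)@y)
E
```

```text
rim [0.5018 0.2074 0.236 ] edges [88.2488  8.8553 87.4785  9.6906] ang [ 103.9889    8.283   -75.4356 -166.6359]
[[0.5079 0.1637 0.236 ]
 [0.4866 0.2494 0.236 ]
 [0.4953 0.2507 0.236 ]
 [0.5173 0.166  0.236 ]]
rel x,y [-0.0054 -0.0053  0.0035  0.0042] [-0.0443  0.044   0.0431 -0.0444]
[[0.5185 0.1642 0.236 ]
 [0.5085 0.1616 0.236 ]] [ 0.0049 -0.0054] [-0.0464 -0.0465]
```

>>> arm_command --steps '[[-1,[-0.05,0.2,0],0],[-1,[-0.1,0.45,0],0.08],[-1,[-0.15,0.7,0],0.16],[-1,[-0.18,0.95,0],0.16],[-1,[-0.18,0.95,0],0.16]]'

```text
clock: 6.22
tool_pos: [0.5139, 0.0123, 0.2093]
ee_rot: [3.136, 0.184, -0.003]
force: [0.2, 0.6, -2.1]
gripper_width: 0.102
```

```bash
python3 - <<'E'
from h import *
plan((.523,-.160,.15),6.9)
E
```

```text
t 6.22 pos [0.5139 0.0123 0.2093] head 6.7 zaxis [-0.0016 -0.0007 -1.    ] F [ 0.1644  0.6139 -2.0895] T [-0.0066  0.0603  0.0135] w 0.1023
shift scaled [-0.055   0.8606  0.2971] roll scaled -0.004356918185284384
```

>>> arm_command --steps '[[-1,[-0.02,0.25,0],0],[-1,[-0.04,0.5,0],0],[-1,[-0.055,0.75,0],-0.004],[-1,[-0.055,0.86,0],-0.004],[-1,[-0.055,0.86,0.1],-0.004],[-1,[-0.055,0.86,0.25],-0.004],[-1,[-0.055,0.86,0.25],-0.004],[-1,[-0.055,0.86,0.25],-0.004]]'

```text
clock: 7.22
tool_pos: [0.5245, -0.1564, 0.1608]
ee_rot: [-3.135, -0.195, -0.0]
force: [-0.6, -0.7, -1.6]
gripper_width: 0.101
```

```bash
python3 - <<'E'
from h import *
plan((.523,-.160,.12),6.9)
for n,(x,y,w,h) in dict(scene=(140,60,200,220),top=(350,150,160,160)).items():
    a=cams.get_image(n)[:,:,::-1];cv2.imwrite(f"pics/{n}4.png",a)
    s=600/h;cv2.imwrite(f"pics/{n}4c.png",cv2.resize(cv2.convertScaleAbs(a[y:y+h,x:x+w],alpha=1.4),None,fx=s,fy=s,interpolation=2))
E
```

```text
t 7.22 pos [ 0.5245 -0.1564  0.1608] head 7.13 zaxis [ 0.0001  0.0002 -1.    ] F [-0.6239 -0.6612 -1.6316] T [-0.0133 -0.0605 -0.018 ] w 0.1013
shift scaled [-0.0099  0.0171  0.2041] roll scaled 0.00513107847815301
```

View pics/scene4c.png

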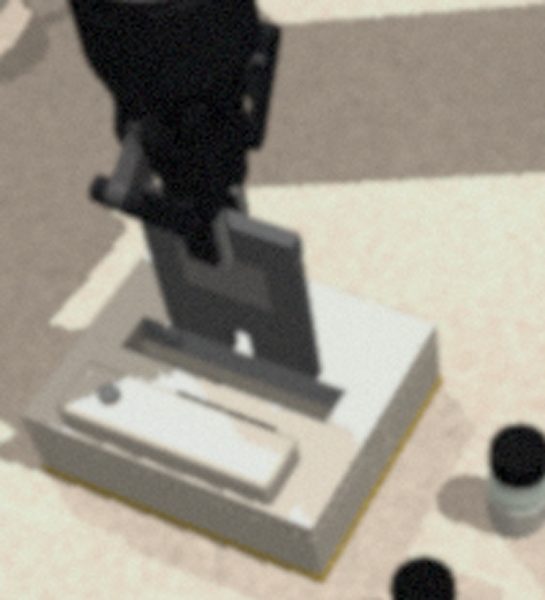

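View pics/top4c.png

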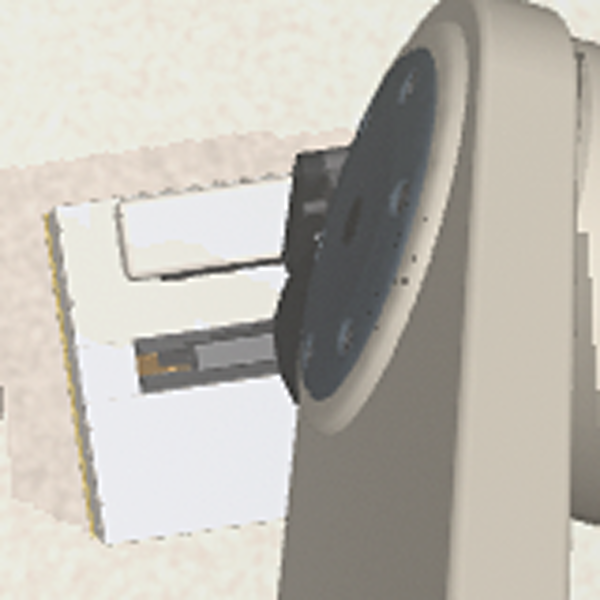

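The card hangs upright over the slot mouth. In the scene crop its notch is at about (243,345). I'll shift 3.5 mm along the slot, then lower it to just above pin height.

>>> arm_command --steps '[[-1,[-0.01,0.017,0],0.005],[-1,[-0.01,0.017,0.07],0.005],[-1,[-0.01,0.017,0.14],0.005],[-1,[-0.01,0.017,0.2],0.005],[-1,[-0.01,0.017,0.225],0.005],[-1,[-0.01,0.017,0.225],0.005],[-1,[-0.01,0.017,0.225],0.005]]'

```text
clock: 8.2
tool_pos: [0.5228, -0.1606, 0.1156]
ee_rot: [3.136, 0.188, 0.001]
force: [-0.1, -0.0, -2.2]
gripper_width: 0.1
```

```bash
python3 - <<'E'
from h import *
plan((.523,-.160,.105),6.9)
E
```

```text
t 8.2 pos [ 0.5228 -0.1606  0.1156] head 6.87 zaxis [ 0.0005 -0.0002 -1.    ] F [-0.0649 -0.0277 -2.185 ] T [0.0286 0.0314 0.0195] w 0.1001
shift scaled [ 0.0013 -0.003   0.0528] roll scaled -0.0006098736541420951
```

>>> arm_command --steps '[[-1,[0,0,0.015],0],[-1,[0,0,0.03],0],[-1,[0,0,0.04],0],[-1,[0,0,0.04],0]]'

```text
clock: 8.7
tool_pos: [0.5224, -0.1605, 0.1071]
ee_rot: [-3.136, -0.188, 0.001]
force: [0.1, 0.3, -1.3]
gripper_width: 0.104
```

```bash
python3 - <<'E'
from h import *
plan((.523,-.160,.1),6.9)
E
```

```text
t 8.7 pos [ 0.5224 -0.1605  0.1071] head 6.87 zaxis [-0.0003  0.0001 -1.    ] F [ 0.1152  0.2779 -1.2803] T [-0.0145  0.0182 -0.0343] w 0.1042
shift scaled [ 0.0033 -0.002   0.0354] roll scaled -0.0006378363723128031
```

>>> arm_command --steps '[[-1,[0,0,0.012],0],[-1,[0,0,0.025],0],[-1,[0,0,0.025],0]]'

```text
clock: 9.07
tool_pos: [0.5223, -0.1605, 0.102]
ee_rot: [-3.136, -0.188, 0.001]
force: [-1.0, 0.1, -0.1]
gripper_width: 0.106
```

```bash
python3 - <<'E'
from h import *
plan((.523,-.160,.098),6.9)
E
```

```text
t 9.07 pos [ 0.5223 -0.1605  0.102 ] head 6.87 zaxis [-0.0005  0.0001 -1.    ] F [-1.0007  0.1128 -0.137 ] T [-0.0387 -0.0342  0.0585] w 0.1055
shift scaled [ 0.0037 -0.002   0.0201] roll scaled -0.0006457562452201021
```

>>> arm_command --steps '[[-1,[0,0,0.01],0],[-1,[0,0,0.02],0],[-1,[0,0,0.02],0]]'

```text
clock: 9.45
tool_pos: [0.5227, -0.1606, 0.0984]
ee_rot: [3.136, 0.188, 0.0]
force: [-0.4, 0.6, 3.2]
gripper_width: 0.108
```

```bash
python3 - <<'E'
from h import *
plan((.523,-.160,.094),6.9)
for n,(x,y,w,h) in dict(scene=(140,100,200,180)).items():
    a=cams.get_image(n)[:,:,::-1];cv2.imwrite(f"pics/{n}5.png",a)
    s=600/h;cv2.imwrite(f"pics/{n}5c.png",cv2.resize(cv2.convertScaleAbs(a[y:y+h,x:x+w],alpha=1.4),None,fx=s,fy=s,interpolation=2))
E
```

```text
t 9.45 pos [ 0.5227 -0.1606  0.0984] head 6.87 zaxis [ 0.0002 -0.     -1.    ] F [-0.3555  0.5782  3.2154] T [0.0655 0.1675 0.0093] w 0.1081
shift scaled [ 0.002  -0.0026  0.0221] roll scaled -0.0006251815508910063
```

View pics/scene5c.png

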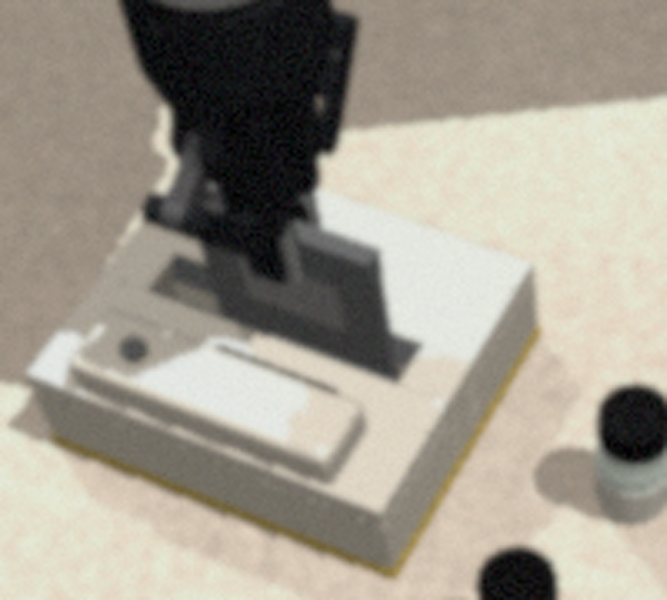

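Contact came at TCP z 0.0985, which is the expected height of the bar top, 10 mm below the pin tip. I'll press now.

>>> arm_command --steps '[[-1,[0,0,0.01],0],[-1,[0,0,0.02],0],[-1,[0,0,0.025],0],[-1,[0,0,0.025],0]]'

```text
clock: 10.0
tool_pos: [0.5228, -0.1606, 0.0935]
ee_rot: [3.136, 0.188, 0.001]
force: [-0.9, 0.5, 5.8]
gripper_width: 0.109
```

```bash
python3 - <<'E'
from h import *
plan((.523,-.160,.092),6.9)
E
```

```text
t 10.0 pos [ 0.5228 -0.1606  0.0935] head 6.87 zaxis [ 0.0005 -0.0001 -1.    ] F [-0.8904  0.5077  5.8436] T [ 0.1667  0.2043 -0.0183] w 0.1088
shift scaled [ 0.0014 -0.0027  0.0074] roll scaled -0.0006259339543684443
```

>>> arm_command --steps '[[-1,[0,0,0.008],0],[-1,[0,0,0.013],0],[-1,[0,0,0.013],0],[-1,[0,0,0.013],0]]'

```text
clock: 10.5
tool_pos: [0.5238, -0.1606, 0.0927]
ee_rot: [3.135, 0.188, 0.004]
force: [-3.6, 3.8, 23.5]
gripper_width: 0.102
```

```bash
python3 - <<'E'
from h import *
plan((.523,-.160,.092),6.9)
E
```

```text
t 10.5 pos [ 0.5238 -0.1606  0.0927] head 6.87 zaxis [ 0.0027 -0.0004 -1.    ] F [-3.5998  3.8003 23.4682] T [ 0.6303  0.8563 -0.0418] w 0.1025
shift scaled [-0.0038 -0.0035  0.0036] roll scaled -0.0007360511130229952
```

>>> arm_command --steps '[[-1,[0,0,0],0],[-1,[0,0,0],0],[-1,[0,0,0],0],[-1,[0,0,0],0],[-1,[0,0,0],0],[-1,[0,0,0],0]]'

```text
clock: 11.25
tool_pos: [0.5238, -0.1606, 0.0927]
ee_rot: [3.135, 0.188, 0.004]
force: [-2.8, 3.9, 23.5]
gripper_width: 0.109
```

```bash
python3 - <<'E'
from h import *
plan((.523,-.160,.092),6.9)
for n,(x,y,w,h) in dict(scene=(140,100,200,180)).items():
    a=cams.get_image(n)[:,:,::-1];cv2.imwrite(f"pics/{n}6.png",a)
    s=600/h;cv2.imwrite(f"pics/{n}6c.png",cv2.resize(cv2.convertScaleAbs(a[y:y+h,x:x+w],alpha=1.4),None,fx=s,fy=s,interpolation=2))
E
```

```text
t 11.25 pos [ 0.5238 -0.1606  0.0927] head 6.87 zaxis [ 0.0027 -0.0004 -1.    ] F [-2.8469  3.852  23.4568] T [ 0.6406  0.8584 -0.0587] w 0.1086
shift scaled [-0.0038 -0.0035  0.0036] roll scaled -0.0007658549243981523
```

View pics/scene6c.png

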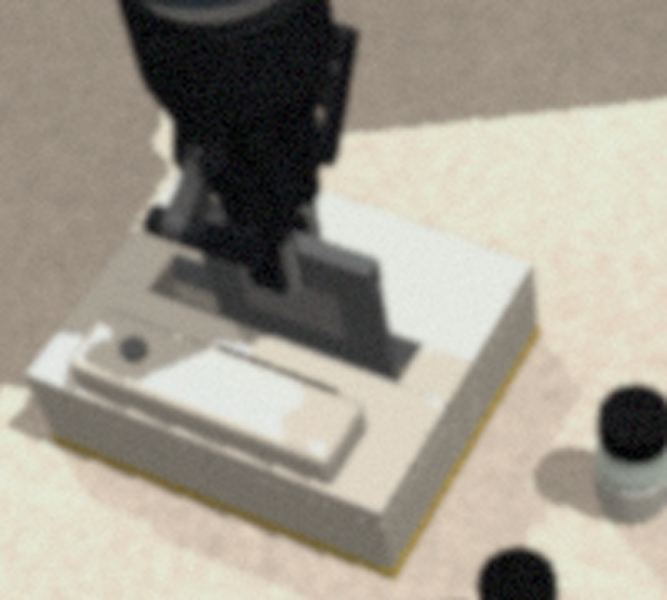

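View pics/scene6.png

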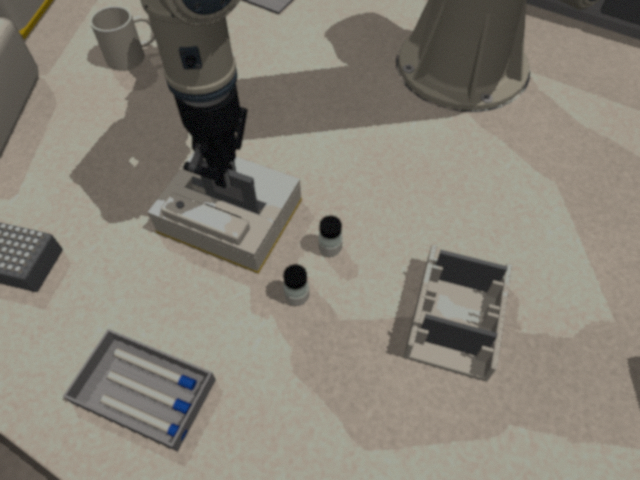

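The TCP travelled 5.8 mm from bar contact to a hard stop at 0.0927 (0.0929 predicted). The force is steady at 23 N, the card is upright and both blanks are in place, so I'm handing in.

```bash
python3 - <<'E'
from bench import env
print(env.close_job()); s=env.observe(); print(s["clock"],s["tool_pos"],s["force"],s["gripper_width"])
E
```

```text
the job is handed in; nothing more can be done
None
the job is handed in; nothing more can be done
```

The cartridge is in the reader with its notch over the pin and pressed down to the contact bar's stop. I handed the job in at about 11.3 s of robot time, still gripping and pressing; no verdict was reported.

- **Lift:** I gripped the cartridge by its rim and lifted it straight out of the rack's middle slot. The last picture shows both blanks still standing in their slots.
- **Finding the pin:** The pin tip showed in the top camera about 10 mm along +y from the slot's middle. I lowered the cartridge there with the notch already aligned, so no sliding search was needed. It passed pin height with no sign of contact.
- **Pressing:** The bar was met at tool height 98.5 mm, as predicted. It reached a stiff stop at 92.7 mm, against 92.9 mm predicted, so it moved about 5.8 of its 6 mm.
- **Last checks:** The push was steady at 23 N for 0.75 s, the tool tilt was under 0.003 rad, and the position did not change.

Two readings did not agree perfectly:
- **Cameras:** The two cameras differed by about 2 mm, so I averaged them.
- **Gripper opening:** It wavered between 0.100 and 0.109 of full, with no slip showing in the heights or forces.

I read the bar's travel from the tool heights and forces, since the bar itself could not be measured.

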